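# Put the wide scraper back in its slot in the fume hood

## Task

Put the wide steel scraper that lies on the tiles back into the one empty sleeve of the sloping tool holder: slide it in blade first, past the spring in the slot, until it is fully home with the shoulder of its handle against the sleeve, and let go of it. That sleeve is loose sideways on its rail, so feel for the slot. Leave the two spatulas in the holder, the dish and the jar where they are.

Things in the scene. Friction and masses are not known exactly. Their poses are not given: they have to be found in the camera images.
- scraper_grip (a point): Wide flat scraper, 230 mm long, 0.24 kg, lying flat on the tiles. The point is on its long axis, mid-thickness, near its balance point, 10 mm above the tiles. x: along the tool to the blade's tip; y: across; z: square to its flat (up as it lies). Handle: straight bar 28 wide (y), 20 thick (z), from 20 mm ahead of the point (shoulder) to 110 behind. Same either way up.
- scraper_shoulder (a point): Middle of the scraper's shoulder: the handle's flat front end, 28 by 20 mm, from which the blade sticks out. Axes as at the grip point. When home it rests against the sleeve's end face, over the slot's mouth.
- scraper_tip (a point): Middle of the blade's tip edge, 100 mm ahead of the shoulder. The steel blade is 58 mm wide and 3 mm thick, in the middle of the handle's thickness (8.5 mm clear of the tiles as it lies); its tip corners are cut back 1.5 mm a side over the last 3 mm.
- sleeve_wide_place: Empty sleeve's place on the stand, 100 mm above the tiles. x: out of the slot, 35 degrees above level; y: level, along the slot's width; z: square to it, up. The sleeve's flat end face lies in the plane x=0, its slot in z=0; but it is loose sideways: its middle sits anywhere from y=-14 to +14 mm and slides there under about 3 N. Home: shoulder at x=0, z=0, its x down the slot.
- slot_spring (a point): Point 40 mm down the slot from the empty sleeve's place. The slot is 60 mm wide (y), 5.5 high (z), 106 deep, its upper and lower lips bevelled 2 mm over 5 mm. At 20 to 55 mm down, a leaf spring in its roof presses the blade on its floor (2 to 4 N, gives 2 mm): the scraper does not drop in by its own weight; held in line, some 3 to 15 N push it home, where it stays.
- stand: Tool holder's fixed grey stand of bent sheet, 304 mm wide (y). Origin: under its middle, on the tiles. On its bed, sloping 35 degrees up towards its x, three white sleeves lie under a steel bar: 70 wide, 44 thick, 112 long, places 98 mm apart, order varies, each with one slot. Two hold spatulas; the third, with the widest slot, is empty.
- spatula_mid_end (a point): Middle-sized spatula, loose in its own slot: the point on its handle (20 wide, 14 mm thick) 100 mm out from its slot's mouth. The handle sticks out 105 mm along the slot's line. Leave it.
- spatula_slim_end (a point): Slim spatula, loose in its own slot: the point on its handle (16 wide, 12 mm thick) 100 mm out from its slot's mouth. The handle sticks out 105 mm along the slot's line. Leave it.
- dish: White porcelain evaporating dish, loose on the tiles, 96 mm across the rim, 42 mm high. Origin: centre of its underside, z up.
- jar: Small amber reagent jar with a red lid, loose on the tiles, 60 mm across, 75 mm high. Origin: centre of its underside, z up.

How it is judged:
At the end, for the whole second after the job is handed in: The scraper stays by itself in the empty sleeve's slot, blade down: its shoulder within 3 mm of the sleeve's end face, 5 mm of the slot's middle plane and 17 mm sideways of the sleeve's place (wherever the loose sleeve stands), its length and flat within 0.08 rad of the slot's (x of scraper_shoulder in the frame of sleeve_wide_place between -0.004 and 0.003 m and y of scraper_shoulder in the frame of sleeve_wide_place between -0.017 and 0.017 m and z of scraper_shoulder in the frame of sleeve_wide_place between -0.005 and 0.005 m and angle between the x axis of scraper_shoulder and the x axis of sleeve_wide_place, either way round below 0.08 rad and angle between the z axis of scraper_shoulder and the z axis of sleeve_wide_place, either way round below 0.08 rad); the robot touches nothing.
It fails at once if a spatula is pulled or knocked more than 12 mm (distance of any of spatula_mid_end, spatula_slim_end from where it was at the start of the episode above 0.012 m).
It fails at once if the dish or the jar is moved more than 20 mm or tipped (distance of any of dish, jar from where it was at the start of the episode above 0.02 m or angle between any of dish, jar's own z axis and vertical above 0.3 rad).
It also fails if it takes over 64 s, if anything falls off the work surface, if the arm or the gripper's body presses on something with over 40 N, if the wrist force passes 120 N, or if a joint passes its speed limit or range.

## Robot

A 6-joint arm with a two-finger parallel gripper is mounted at the origin on the work surface. World frame = base frame: x ahead of the robot, y to its left, z up, the work surface at z = 0. Lengths are in m, angles in rad, forces in N, time in s.
With the tool pointing down it reaches from about 0.25 to 0.725 m from the base axis. Payload 4 kg.
Tool frame: the origin (TCP) lies on the centre line of the jaws, within the pads' length; the fingertips stand 14 mm ahead of it and the grasp point (between the pads) lies 5 mm behind it; z points along the fingers, x is the direction in which the jaws open and shut, and the axes are right-handed (so a half turn about z gives the same grasp; the last joint's range is limited). The gripper opens to 85 mm and grips with 20 to 120 N. Pads are 22 mm wide; open, the fingers measure 114 mm over their backs; the gripper's body (76 mm by 85 mm) begins 54 mm behind the grasp point. The pads swing forward as they close: fully open they stand 13 mm farther back than shut.
Start: joints at [-1.261, 0.241, 0.005, 1.335, 0, 1.571], TCP at [0.152, -0.476, 0.245] pointing down, gripper open.
Joint ranges: [-2.72, 2.72], [-1.05, 1.87], [-1.09, 1.28], [-1.99, 2.15], [-1.42, 1.44], [-3.14, 3.14]. Speed limits (rad/s): [2.79, 2.79, 3.14, 3.14, 3.14, 3.14].

## Interface

Orientations are given as a unit quaternion [x, y, z, w].
In Python, from workcell import bot gives the robot as it stands.
- The arm moves only by the tool play_rows, never from a script. Its argument "motion" is a list of rows, each an object with "fingers": the closure, from -1 (fully open) to 1 (shut), so that 0 is half open; "translation": the shift along the tool's x, y, z in cm, a list of three; "roll": the turn about the tool's z in degrees. A call has 1 to 20 rows; each row is the pose to reach, as a shift and turn from the pose commanded when the call began, along the tool's axes at that moment; what a row does not reach only later rows make up. A row lasts 1/12 s, in which the tool goes at most 41.7 mm and 7.16 degrees, less where a joint would pass 70% of its speed; a pose out of reach is approached as far as the arm can. A call with a gripper value outside its range is refused whole. The fingers move at their own pace and stop on an object; the grip force is fixed at half the most. Time passes only in rows, so rows that repeat a pose let the fingers close. It gives the time, the measured TCP pose, the force and the opening at its end, in the units of the state.
- bot.get_obs(): the state, without advancing time (a new reading comes with each control period).
- bot.camera(name): name is "side" or "top"; returns a dict with "pixels" (480x640x3 uint8, red, green, blue), "intrinsics" (3x3 intrinsics, pixels), "k1" (the pictures are not rectified: a ray, as slopes to the right and down, at radius r is drawn at 1 + k1 r^2 times it, then the intrinsics apply), "world_to_cam" (4x4, takes a point from world to camera coordinates). Camera axes: x right, y down, z forward; pixel columns grow to the right and rows downward; lengths in m; the calibration is good to about 2 mm. A picture is of the moment at which its call begins. There is no depth.
- bot.job_done(): hands the job in, once; it reports no verdict.
The state is a dict: "clock": time; "joint_pos": joint angles; "joint_vel": joint speeds; "tau": joint torques, N m; "eef_pos": TCP position; "tool_rot": TCP orientation; "ft_force": force on the tool from outside, world axes, zero at the start; "ft_torque": the same for the moment, N m; "grip_width": finger opening in m.
Only numpy, scipy, OpenCV 4.12 (cv2) and the standard library are available. Lean on these libraries where they do the work, as an engineer would, in place of code of your own. Each camera call takes 0.05 s, during which the arm holds its last target. There are 200 camera calls.

## Working session

There is one attempt and no reset: what is moved stays moved. The work goes in short steps, Python scripts to look and compute and a tool call to move; the robot and the scene stay as the last step left them, time stands still between calls to the robot, and variables do not carry over. Pictures are saved under pics/ and viewed, about 8 in all and at most 12, crops included, and the job is handed in when it is done.

Besides the shell and the picture viewer there is one more tool, called after ">>>" as name(argument=value, ...) on one line, values as JSON. play_rows: Moves the arm, as the interface text tells. Its arguments: {"type":"object","properties":{"motion":{"type":"array","items":{"type":"object","properties":{"fingers":{"type":"number"},"translation":{"type":"array","items":{"type":"number"}},"roll":{"type":"number"}}}}},"required":["motion"]}

```bash
mkdir -p pics; ls; python3 - <<'E'
from workcell import bot
import cv2,numpy as np
print(bot.get_obs())
for n in("side","top"):
    c=bot.camera(n); cv2.imwrite(f"pics/{n}0.png",c["pixels"][:,:,::-1]); np.savez(f"{n}0.npz",**c)
    print(n,c["intrinsics"].tolist(),c["k1"],np.round(c["world_to_cam"],4).tolist())
E
```

```text
pics
{'clock': 0.0, 'joint_pos': array([-1.26097231e+00,  2.41386718e-01,  3.71670550e-03,  1.33515098e+00,
       -1.92569165e-05,  1.57079509e+00]), 'joint_vel': array([-0.00034737, -0.00064757, -0.00191858, -0.00071765,  0.00042355,
        0.00038046]), 'tau': array([ 1.19044907e-03, -3.72318113e+01,  2.52408975e+01,  1.70930894e-02,
       -4.03901970e-05, -5.60976460e-06]), 'eef_pos': array([ 0.15226104, -0.47563565,  0.24442313]), 'tool_rot': array([ 8.07740952e-01, -5.89536707e-01, -8.23378316e-04, -5.89031112e-04]), 'ft_force': array([-0.72005199, -0.16216772,  0.698431  ]), 'ft_torque': array([ 0.0024718 , -0.0414507 ,  0.03817642]), 'grip_width': 0.08594934924828647}
side [[591.4395139579174, 0.0, 322.20190110390956], [0.0, 591.4395139579174, 239.15633574485815], [0.0, 0.0, 1.0]] -0.1633702899691801 [[-0.7954, -0.6061, -0.0001, 0.4406], [-0.4701, 0.6169, -0.6312, 0.337], [0.3826, -0.502, -0.7756, 0.96], [0.0, 0.0, 0.0, 1.0]]
top [[500.3253458495, 0.0, 310.2143287535204], [0.0, 500.3253458495, 241.23765053542064], [0.0, 0.0, 1.0]] -0.10414321872160726 [[-0.0027, -1.0, -0.0003, -0.0172], [-0.9922, 0.0027, -0.1245, 0.5697], [0.1245, -0.0001, -0.9922, 0.9333], [0.0, 0.0, 0.0, 1.0]]
```

View pics/top0.png

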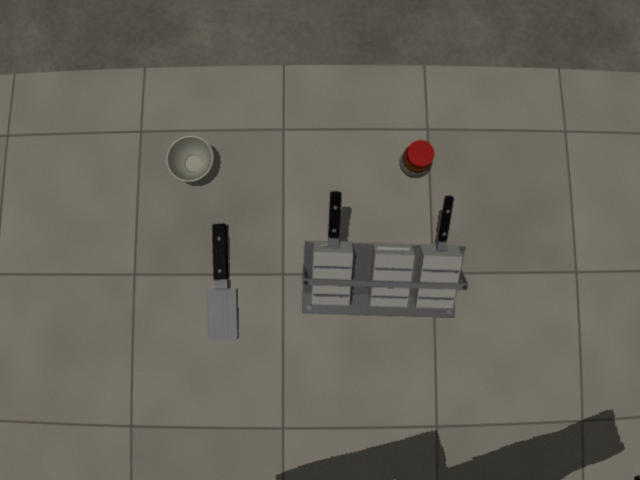

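View pics/side0.png

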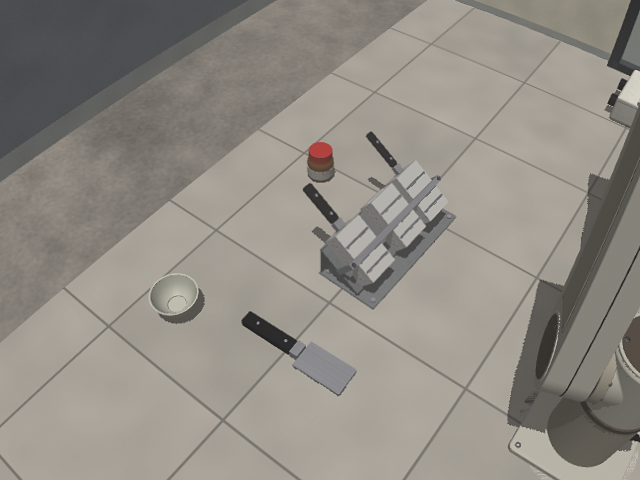

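The scraper lies at top-view (219–223, 224–340) with its tip toward the robot. The empty sleeve is the middle one at (393, 275), and the spatulas are at (335, 215) and (445, 220). The tool can't tilt, so I'll have to pitch the scraper in the jaws against something fixed. I'm enlarging the stand to look for that.

```bash
python3 - <<'E'
import cv2,numpy as np
a=cv2.imread("pics/side0.png")[120:320,290:470]; b=cv2.imread("pics/top0.png")[180:330,295:475]
g=lambda i:np.clip(255*(i/255.)**0.6,0,255).astype(np.uint8)
cv2.imwrite("pics/c1.png",g(cv2.resize(a,None,fx=3,fy=3,interpolation=cv2.INTER_CUBIC)))
cv2.imwrite("pics/c2.png",g(cv2.resize(b,None,fx=4,fy=4,interpolation=cv2.INTER_CUBIC)))
E
```

```text
(no output)
```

View pics/c1.png

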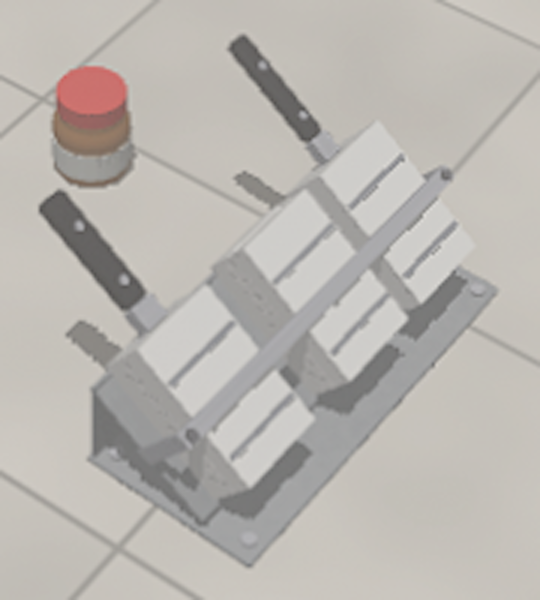

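View pics/c2.png

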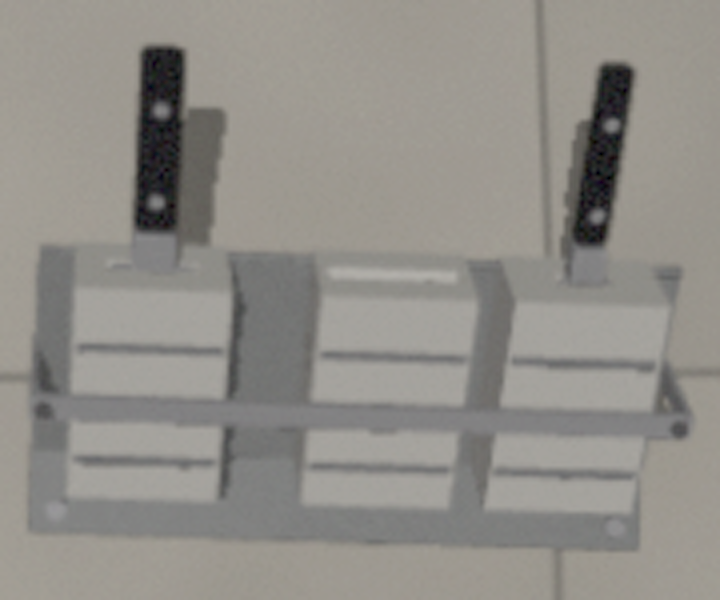

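```bash
cat > h.py <<'E'
import numpy as np,cv2
def C(n,f=None):
    d=np.load(f or f"{n}0.npz"); return d
def ray(c,uv):
    K=c["intrinsics"];T=c["world_to_cam"];k=float(c["k1"])
    p=cv2.undistortPoints(np.array([[uv]],float),K,np.array([k,0,0,0.]))[0,0]
    R=T[:3,:3]; return -R.T@T[:3,3], R.T@np.array([p[0],p[1],1])
def onz(c,uv,z):
    o,d=ray(c,uv); return o+d*(z-o[2])/d[2]
def tri(ca,ua,cb,ub):
    A=np.zeros((3,3));b=np.zeros(3);L=[]
    for c,u in((ca,ua),(cb,ub)):
        o,d=ray(c,u);d/=np.linalg.norm(d);P=np.eye(3)-np.outer(d,d);A+=P;b+=P@o;L.append((o,P))
    x=np.linalg.solve(A,b);return x,[np.linalg.norm(P@(x-o)) for o,P in L]
def proj(c,X):
    T=c["world_to_cam"];q=T[:3,:3]@X+T[:3,3];s=q[:2]/q[2];s=s*(1+float(c["k1"])*(s@s));K=c["intrinsics"];return K[:2,:2]@s+K[:2,2]
E
python3 - <<'E'
from h import *
np.set_printoptions(precision=4,suppress=True)
t,s=C("top"),C("side")
f=lambda x,y:(x/4+295,y/4+180)
for a in[(28,532),(638,549),(40,245),(682,267)]: print("base",a,onz(t,f(*a),.002))
print("slot",onz(t,f(393,275),.1), [onz(t,f(*a),.1) for a in[(328,273),(458,277)]])
print("slv corners",tri(t,f(318,290),s,(370,206)),tri(t,f(478,300),s,(393.3,183.3)))
g=lambda x,y:(x/3+290,y/3+120)
print("bar ends",tri(t,f(43,408),s,g(192,435)),tri(t,f(680,430),s,g(446,175)))
print("sp ends",onz(t,f(162,50),.165),onz(t,f(620,66),.165))
im=t["pixels"][215:350,195:250].astype(int);g_=im.sum(2)
m=(g_<90).astype(np.uint8);n,l,st,ce=cv2.connectedComponentsWithStats(m);i=1+st[1:,4].argmax()
print(st[i],cv2.minAreaRect(np.argwhere(l==i)[:,::-1].astype(np.float32)+[195,215]))if 0 else None
r=cv2.minAreaRect((np.argwhere(l==i)[:,::-1]+[195,215]).astype(np.float32));print("handle",r)
for q in cv2.boxPoints(r):print(onz(t,q,.02))
# blade: row profile
for y in range(280,344,6):
    row=g_[y-215];print(y,row[5:52].tolist()) if y in(304,334) else None
print(g_[60:130,28].tolist())
E
```

```text
base (28, 532) [ 0.4312 -0.0022  0.002 ]
base (638, 549) [ 0.4207 -0.3053  0.002 ]
base (40, 245) [ 0.5739 -0.0083  0.002 ]
base (682, 267) [ 0.5618 -0.3327  0.002 ]
slot [ 0.5475 -0.1689  0.1   ] [array([ 0.5485, -0.1394,  0.1   ]), array([ 0.5464, -0.1985,  0.1   ])]
slv corners (array([ 0.5399, -0.1346,  0.1031]), [np.float64(0.0006307624008794246), np.float64(0.0006307624008793322)]) (array([ 0.5333, -0.2052,  0.1135]), [np.float64(0.001492761761826645), np.float64(0.0014927617618266428)])
bar ends (array([ 0.4886, -0.0105,  0.0845]), [np.float64(0.00013120218352330936), np.float64(0.00013120218352332007)]) (array([ 0.4774, -0.3027,  0.0844]), [np.float64(0.00034918413658255646), np.float64(0.00034918413658248246)])
sp ends [ 0.6367 -0.0619  0.165 ] [ 0.6299 -0.2581  0.165 ]
handle ((220.18199157714844, 251.050537109375), (54.25685119628906, 14.411108016967773), 88.40885925292969)
[0.6064 0.1756 0.02  ]
[0.607  0.1469 0.02  ]
[0.4996 0.142  0.02  ]
[0.4988 0.1704 0.02  ]
304 [325, 332, 330, 329, 330, 329, 332, 323, 324, 331, 337, 331, 332, 335, 332, 331, 332, 325, 324, 332, 325, 324, 320, 320, 324, 325, 315, 320, 319, 330, 328, 328, 331, 330, 329, 317, 207, 188, 322, 339, 334, 334, 336, 334, 334, 332, 335]
334 [331, 333, 331, 334, 340, 337, 332, 332, 322, 322, 317, 328, 327, 322, 319, 324, 327, 330, 318, 323, 333, 320, 323, 323, 321, 323, 327, 322, 318, 329, 325, 321, 328, 326, 325, 320, 320, 207, 191, 302, 330, 323, 322, 326, 327, 327, 331]
[58, 66, 55, 84, 216, 304, 312, 308, 313, 319, 324, 320, 321, 285, 272, 319, 316, 318, 320, 320, 320, 322, 319, 327, 320, 323, 320, 324, 321, 320, 324, 322, 317, 323, 323, 323, 324, 325, 319, 324, 323, 323, 319, 317, 325, 326, 319, 327, 327, 319, 322, 315, 324, 322, 323, 316, 323, 324, 324, 323, 328, 322, 325, 330, 328, 329, 331, 331, 334, 328]
```

>>> play_rows(motion=[{"fingers": -0.5,"translation": [-49.1,-54.0,0],"roll": -120},{"fingers": -0.5,"translation": [-49.1,-54.0,0],"roll": -120},{"fingers": -0.5,"translation": [-49.1,-54.0,0],"roll": -120},{"fingers": -0.5,"translation": [-49.1,-54.0,0],"roll": -120},{"fingers": -0.5,"translation": [-49.1,-54.0,0],"roll": -120},{"fingers": -0.5,"translation": [-49.1,-54.0,0],"roll": -120},{"fingers": -0.5,"translation": [-49.1,-54.0,0],"roll": -120},{"fingers": -0.5,"translation": [-49.1,-54.0,0],"roll": -120},{"fingers": -0.5,"translation": [-49.1,-54.0,0],"roll": -120},{"fingers": -0.5,"translation": [-49.1,-54.0,0],"roll": -120},{"fingers": -0.5,"translation": [-49.1,-54.0,0],"roll": -120},{"fingers": -0.5,"translation": [-49.1,-54.0,0],"roll": -120},{"fingers": -0.5,"translation": [-49.1,-54.0,0],"roll": -120},{"fingers": -0.5,"translation": [-49.1,-54.0,0],"roll": -120},{"fingers": -0.5,"translation": [-49.1,-54.0,0],"roll": -120},{"fingers": -0.5,"translation": [-49.1,-54.0,0],"roll": -120},{"fingers": -0.5,"translation": [-49.1,-54.0,0],"roll": -120},{"fingers": -0.5,"translation": [-49.1,-54.0,0],"roll": -120},{"fingers": -0.5,"translation": [-49.1,-54.0,0],"roll": -120}])

```text
clock: 1.68
eef_pos: [0.5185, 0.1602, 0.2439]
tool_rot: [0.913, 0.407, -0.0, -0.001]
ft_force: [-0.3, 0.0, -0.2]
grip_width: 0.0639
```

>>> play_rows(motion=[{"fingers": -0.5,"translation": [0,0,4],"roll": -7},{"fingers": -0.5,"translation": [0,0,8],"roll": -14},{"fingers": -0.5,"translation": [0,0,12],"roll": -21},{"fingers": -0.5,"translation": [0,0,15],"roll": -28},{"fingers": -0.5,"translation": [0,0,17],"roll": -35},{"fingers": -0.5,"translation": [0,0,18],"roll": -42},{"fingers": -0.5,"translation": [0,0,18],"roll": -44.7},{"fingers": -0.5,"translation": [0,0,18],"roll": -44.7},{"fingers": -0.5,"translation": [0,0,18],"roll": -44.7},{"fingers": -0.5,"translation": [0,0,18],"roll": -44.7}])

```text
clock: 2.52
eef_pos: [0.5173, 0.1558, 0.0658]
tool_rot: [0.692, 0.721, 0.0, 0.0]
ft_force: [0.6, 0.3, 0.9]
grip_width: 0.064
```

```bash
python3 - <<'E'
from workcell import bot
import cv2,numpy as np
o=bot.get_obs();print(o["eef_pos"],o["tool_rot"],o["joint_pos"],o["ft_force"])
q=o["tool_rot"];print(np.degrees(2*np.arctan2(q[1],q[0])))
t,s=bot.camera("top")["pixels"],bot.camera("side")["pixels"]
g=lambda i:np.clip(255*(i/255.)**0.6,0,255).astype(np.uint8)
im=np.hstack([cv2.resize(t[200:350,150:290],(400,428)),cv2.resize(s[250:400,230:370],(400,428))])
cv2.imwrite("pics/p1.png",g(im)[:,:,::-1])
E
```

```text
[0.51726024 0.15576329 0.06580577] [6.92432829e-01 7.21482253e-01 3.01543259e-04 2.10992537e-04] [ 2.92532688e-01  4.62129701e-01 -1.72309275e-01  9.35624759e-01
 -7.13758080e-05  2.51447680e-01] [0.57716148 0.25715355 0.85658978]
92.35399606035683
```

View pics/p1.png

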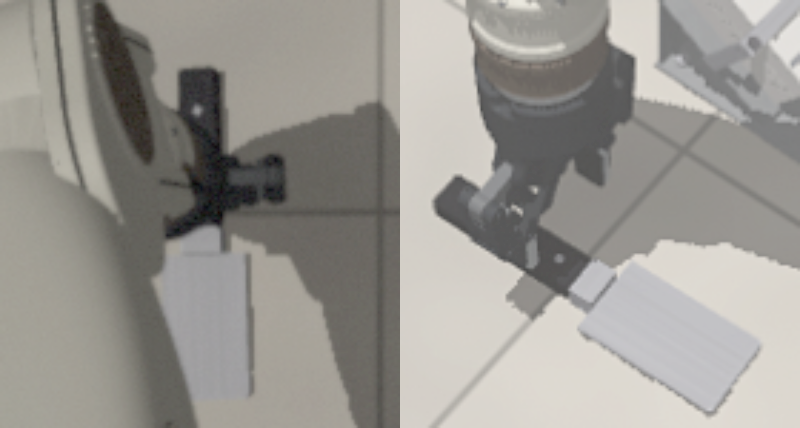

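The gripper straddles the handle about 40 mm behind the shoulder (picture 5). Next I go down and grip.

>>> play_rows(motion=[{"fingers": -0.5,"translation": [0.1,0,2],"roll": 0},{"fingers": -0.5,"translation": [0.1,0,4],"roll": 0},{"fingers": -0.5,"translation": [0.1,0,5],"roll": 0},{"fingers": -0.5,"translation": [0.1,0,5],"roll": 0},{"fingers": -0.5,"translation": [0.1,0,5],"roll": 0},{"fingers": 1,"translation": [0.1,0,5],"roll": 0},{"fingers": 1,"translation": [0.1,0,5],"roll": 0},{"fingers": 1,"translation": [0.1,0,5],"roll": 0},{"fingers": 1,"translation": [0.1,0,5],"roll": 0},{"fingers": 1,"translation": [0.1,0,5],"roll": 0},{"fingers": 1,"translation": [0.1,0,5],"roll": 0},{"fingers": 1,"translation": [0.1,0,5],"roll": 0}])

```text
clock: 3.62
eef_pos: [0.5184, 0.158, 0.017]
tool_rot: [0.692, 0.722, 0.002, 0.0]
ft_force: [-0.4, 1.6, 5.7]
grip_width: 0.0266
```

```bash
python3 - <<'E'
from h import *
t=C("top");p=t["pixels"].astype(int)
m=(p[:,:,0]>110)&(p[:,:,1]<50);yx=np.argwhere(m);print(yx.mean(0),onz(t,yx.mean(0)[::-1],.075), yx.min(0),yx.max(0))
from workcell import bot
o=bot.get_obs();print(o["joint_pos"])
E
```

```text
[152.61598441 420.52826511] [ 0.7352542  -0.23059626  0.075     ] [141 408] [165 433]
[ 0.29534295  0.5254058  -0.21990932  0.82178397  0.00106858  0.25228521]
```

>>> play_rows(motion=[{"fingers": 1,"translation": [0,0,-4],"roll": 0},{"fingers": 1,"translation": [0,0,-8],"roll": 0},{"fingers": 1,"translation": [0,0,-12],"roll": 0},{"fingers": 1,"translation": [0,0,-16],"roll": 0},{"fingers": 1,"translation": [0,0,-20],"roll": 0},{"fingers": 1,"translation": [0,0,-23],"roll": 0},{"fingers": 1,"translation": [0,0,-23],"roll": 0},{"fingers": 1,"translation": [0,0,-23],"roll": 0}])

```text
clock: 4.28
eef_pos: [0.518, 0.1571, 0.2473]
tool_rot: [0.692, 0.722, 0.002, 0.001]
ft_force: [-0.6, -0.7, -4.2]
grip_width: 0.0268
```

```bash
python3 - <<'E'
from workcell import bot
import cv2,numpy as np
o=bot.get_obs();print(o["eef_pos"],o["tool_rot"],o["joint_pos"],o["ft_force"],o["ft_torque"],o["grip_width"])
c=bot.camera("side");s=c["pixels"];np.savez("side1.npz",**c)
g=lambda i:np.clip(255*(i/255.)**0.6,0,255).astype(np.uint8)
cv2.imwrite("pics/p2.png",g(s[100:400,150:550])[:,:,::-1])
E
```

```text
[0.51797758 0.15711839 0.24727492] [0.6918878  0.72200149 0.00183549 0.00132299] [ 2.94781486e-01  3.18631579e-01  1.15826608e-01  1.36349483e+00
 -5.08584806e-04  2.52189837e-01] [-0.58804795 -0.66827302 -4.21697399] [ 0.05290321 -0.01069426 -0.01904932] 0.02684190133015065
```

View pics/p2.png

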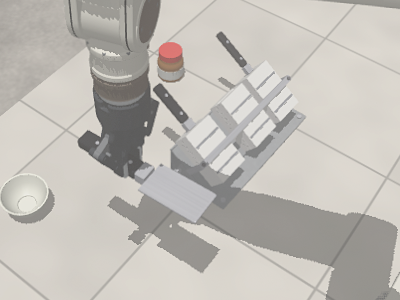

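>>> play_rows(motion=[{"fingers": 1,"translation": [-2,0.4,0],"roll": 7},{"fingers": 1,"translation": [-4,0.8,0],"roll": 14},{"fingers": 1,"translation": [-6,1.2,0],"roll": 21},{"fingers": 1,"translation": [-8,1.6,0],"roll": 28},{"fingers": 1,"translation": [-10,2,0],"roll": 35},{"fingers": 1,"translation": [-12,2.4,0],"roll": 42},{"fingers": 1,"translation": [-14,2.8,0],"roll": 49},{"fingers": 1,"translation": [-16,3.2,0],"roll": 56},{"fingers": 1,"translation": [-18,3.6,0],"roll": 63},{"fingers": 1,"translation": [-20,4,0],"roll": 70},{"fingers": 1,"translation": [-22,4.4,0],"roll": 77},{"fingers": 1,"translation": [-24,4.8,0],"roll": 84},{"fingers": 1,"translation": [-26,5.2,0],"roll": 91},{"fingers": 1,"translation": [-28,5.5,0],"roll": 98},{"fingers": 1,"translation": [-30,5.8,0],"roll": 105},{"fingers": 1,"translation": [-31.5,5.9,0],"roll": 112},{"fingers": 1,"translation": [-31.5,5.9,0],"roll": 119},{"fingers": 1,"translation": [-31.5,5.9,0],"roll": 126},{"fingers": 1,"translation": [-31.5,5.9,0],"roll": 133},{"fingers": 1,"translation": [-31.5,5.9,0],"roll": 133}])

```text
clock: 6.0
eef_pos: [0.5878, -0.1551, 0.2417]
tool_rot: [0.938, -0.348, -0.003, 0.0]
ft_force: [0.2, -0.5, -3.7]
grip_width: 0.0267
```

>>> play_rows(motion=[{"fingers": 1,"translation": [0,0,2],"roll": 7},{"fingers": 1,"translation": [0,0,4],"roll": 14},{"fingers": 1,"translation": [0,0,6],"roll": 21},{"fingers": 1,"translation": [0,0,7.5],"roll": 28},{"fingers": 1,"translation": [0,0,8.5],"roll": 31.4},{"fingers": 1,"translation": [0,0,8.5],"roll": 31.4},{"fingers": 1,"translation": [0,0,8.5],"roll": 31.4},{"fingers": 1,"translation": [0,0,8.5],"roll": 31.4}])

```text
clock: 6.67
eef_pos: [0.5893, -0.155, 0.1601]
tool_rot: [0.81, -0.586, -0.0, 0.0]
ft_force: [-0.3, -0.1, -2.2]
grip_width: 0.0266
```

>>> play_rows(motion=[{"fingers": 1,"translation": [0,0,1],"roll": 0},{"fingers": 1,"translation": [0,0,2],"roll": 0},{"fingers": 1,"translation": [0,0,2.5],"roll": 0},{"fingers": 1,"translation": [0,0,3],"roll": 0},{"fingers": 1,"translation": [0,0,3.3],"roll": 0},{"fingers": 1,"translation": [0,0,3.6],"roll": 0},{"fingers": 1,"translation": [0,0,3.9],"roll": 0},{"fingers": 1,"translation": [0,0,4.2],"roll": 0},{"fingers": 1,"translation": [0,0,4.2],"roll": 0},{"fingers": 1,"translation": [0,0,4.2],"roll": 0}])

```text
clock: 7.5
eef_pos: [0.5924, -0.1548, 0.1209]
tool_rot: [0.81, -0.587, 0.003, -0.002]
ft_force: [2.9, 1.5, 5.1]
grip_width: 0.0267
```

```bash
python3 - <<'E'
from workcell import bot
import cv2,numpy as np
o=bot.get_obs();print(o["eef_pos"],o["ft_force"],o["ft_torque"],o["grip_width"])
c=bot.camera("side");s=c["pixels"];t=bot.camera("top")["pixels"]
g=lambda i:np.clip(255*(i/255.)**0.6,0,255).astype(np.uint8)
im=np.hstack([cv2.resize(s[100:280,260:460],(400,360)),cv2.resize(t[130:310,300:500],(400,360))])
cv2.imwrite("pics/p3.png",g(im)[:,:,::-1])
E
```

```text
[ 0.59239977 -0.15481636  0.12085133] [2.93084912 1.5326145  5.06745154] [ 0.35387029 -0.29253542 -0.05931403] 0.02668078387505856
```

View pics/p3.png

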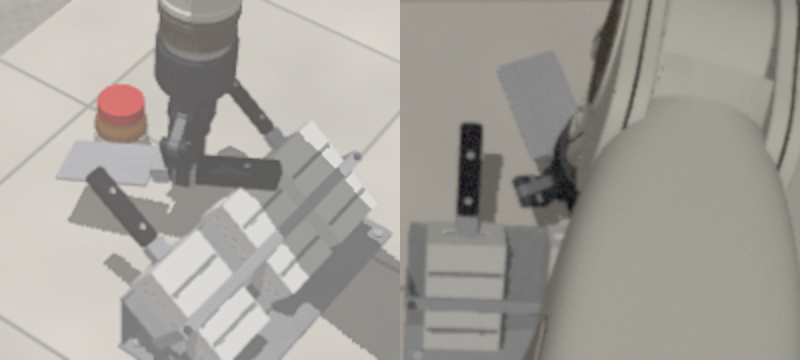

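The handle end rests on the empty sleeve and the scraper is pitching in the jaws, with the blade clear of the jar and the spatula. I keep lowering.

>>> play_rows(motion=[{"fingers": 1,"translation": [0,0,0.3],"roll": 0},{"fingers": 1,"translation": [0,0,0.6],"roll": 0},{"fingers": 1,"translation": [0,0,0.9],"roll": 0},{"fingers": 1,"translation": [0,0,1.2],"roll": 0},{"fingers": 1,"translation": [0,0,1.5],"roll": 0},{"fingers": 1,"translation": [0,0,1.7],"roll": 0},{"fingers": 1,"translation": [0,0,1.9],"roll": 0},{"fingers": 1,"translation": [0,0,1.9],"roll": 0},{"fingers": 1,"translation": [0,0,1.9],"roll": 0}])

```text
clock: 8.35
eef_pos: [0.5926, -0.1553, 0.1021]
tool_rot: [0.81, -0.587, 0.004, -0.002]
ft_force: [3.3, 0.9, 5.7]
grip_width: 0.027
```

```bash
python3 - <<'E'
from workcell import bot
import cv2,numpy as np
from h import *
o=bot.get_obs();print(o["eef_pos"],o["tool_rot"],o["ft_force"],o["ft_torque"],o["grip_width"])
c=bot.camera("side");np.savez("side2.npz",**c);c2=bot.camera("top");np.savez("top2.npz",**c2)
s=c["pixels"];t=c2["pixels"]
g=lambda i:np.clip(255*(i/255.)**0.6,0,255).astype(np.uint8)
im=np.hstack([cv2.resize(s[120:240,280:420],(420,360)),cv2.resize(t[130:250,330:450],(360,360))])
cv2.imwrite("pics/p4.png",g(im)[:,:,::-1])
E
```

```text
[ 0.59259622 -0.15534941  0.10209925] [ 0.80953409 -0.58705953  0.00350286 -0.00184402] [3.30908358 0.90236527 5.71262011] [ 0.11662348 -0.16812635 -0.03932345] 0.026977416109566648
```

View pics/p4.png

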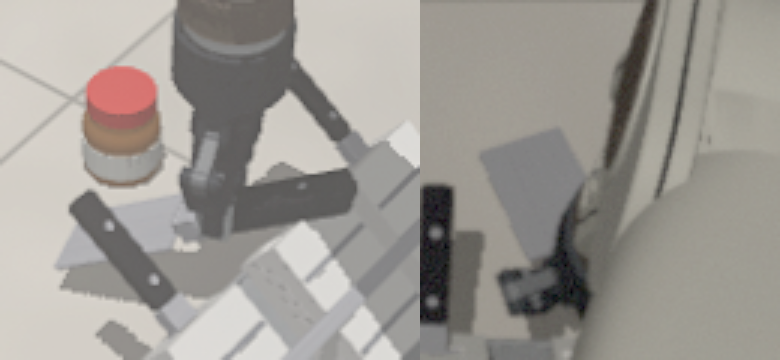

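```bash
cat > pitch.py <<'E'
from h import *
E
python3 - <<'E'
from h import *
np.set_printoptions(precision=4,suppress=True)
t=np.load("top2.npz");s=np.load("side2.npz")
print(tri(t,(350,181.7),s,(299,209.3)))
for z in(.01,.02,.03):print(z,onz(t,(350,181.7),z),onz(t,(375.7,172.7),z),np.linalg.norm(onz(t,(350,181.7),z)-onz(t,(375.7,172.7),z)))
from scipy.spatial.transform import Rotation as R
tcp=np.array([.5926,-.1553,.1021]);az=np.radians(18)
for deg in(25,28,31,34,37):
    th=np.radians(deg);d=np.array([np.cos(th)*np.cos(az),np.cos(th)*np.sin(az),-np.sin(th)]);y=np.array([-np.sin(az),np.cos(az),0])
    g=tcp-[0,0,.007]
    for r in(.1416,.1386):
        tip=g+d*r+y*.029; 
        if r>.14: tip=g+d*r+y*.0275
        print(deg,r,tip,proj(t,tip),proj(s,tip))
    m=g-d*.0884; print('rear top',m,proj(s,m))
E
```

```text
(array([ 0.6907, -0.0984,  0.0238]), [np.float64(0.00014141019183732314), np.float64(0.0001414101918374472)])
0.01 [ 0.694  -0.0996  0.01  ] [ 0.7128 -0.1521  0.01  ] 0.05580470125168633
0.02 [ 0.6915 -0.0988  0.02  ] [ 0.7101 -0.1508  0.02  ] 0.05523931301223476
0.03 [ 0.689  -0.0979  0.03  ] [ 0.7074 -0.1494  0.03  ] 0.05467392477278316
25 0.1416 [ 0.7062 -0.0895  0.0353] [345.8093 172.6272] [290.5681 204.8825]
25 0.1386 [ 0.7031 -0.0889  0.0365] [345.5783 173.9618] [291.4869 205.2859]
rear top [ 0.5164 -0.1801  0.1325] [393.7245 187.4918]
28 0.1416 [ 0.703  -0.0905  0.0286] [346.111  175.0304] [292.1501 207.3765]
28 0.1386 [ 0.7    -0.0899  0.03  ] [345.8754 176.3106] [293.0355 207.7309]
rear top [ 0.5184 -0.1794  0.1366] [392.8911 185.7461]
31 0.1416 [ 0.6995 -0.0916  0.0222] [346.4704 177.5404] [293.8686 209.8359]
31 0.1386 [ 0.6966 -0.091   0.0237] [346.2292 178.7651] [294.7184 210.1422]
rear top [ 0.5205 -0.1787  0.1406] [391.9415 184.007 ]
34 0.1416 [ 0.6957 -0.0929  0.0159] [346.8858 180.1503] [295.7186 212.2555]
34 0.1386 [ 0.6929 -0.0922  0.0176] [346.6379 181.3185] [296.5306 212.5148]
rear top [ 0.5229 -0.1779  0.1445] [390.8778 182.2798]
37 0.1416 [ 0.6917 -0.0942  0.0099] [347.3554 182.8533] [297.6947 214.6303]
37 0.1386 [ 0.6889 -0.0935  0.0117] [347.0997 183.964 ] [298.467  214.8439]
rear top [ 0.5255 -0.1771  0.1483] [389.7026 180.5701]
```

>>> play_rows(motion=[{"fingers": 1,"translation": [0,0,0.2],"roll": 0},{"fingers": 1,"translation": [0,0,0.4],"roll": 0},{"fingers": 1,"translation": [0,0,0.6],"roll": 0},{"fingers": 1,"translation": [0,0,0.6],"roll": 0},{"fingers": 1,"translation": [0,0,0.6],"roll": 0}])

```text
clock: 8.87
eef_pos: [0.5921, -0.1558, 0.0962]
tool_rot: [0.809, -0.587, 0.003, -0.001]
ft_force: [3.1, 0.2, 8.1]
grip_width: 0.0264
```

```bash
python3 - <<'E'
from h import *
np.set_printoptions(precision=4,suppress=True)
t=C("top");p=t["pixels"].astype(int).sum(2)
for c in(212,222,232): print(c,p[332:348,c].tolist())
for r in(339,340,341): print(r,onz(t,(223,r),.0115))
print("rear",p[218:230,219].tolist(),[onz(t,(219.5,r),.02)[:2] for r in(224,225)])
print("row310",p[310,200:245].tolist(), onz(t,(207,310),.0115),onz(t,(236.5,310),.0115))
s=C("side");ps=s["pixels"]
from workcell import bot
o=bot.get_obs();print(o["eef_pos"],o["tool_rot"],o["ft_force"],o["ft_torque"])
E
```

```text
212 [326, 324, 327, 322, 329, 331, 323, 327, 329, 335, 338, 338, 331, 331, 336, 335]
222 [326, 318, 323, 326, 327, 323, 324, 328, 338, 326, 330, 334, 335, 328, 338, 335]
232 [319, 326, 328, 324, 328, 325, 333, 330, 327, 333, 330, 332, 330, 333, 329, 332]
339 [0.3809 0.152  0.0115]
340 [0.3789 0.1519 0.0115]
341 [0.377  0.1519 0.0115]
rear [300, 294, 303, 299, 279, 205, 77, 33, 61, 45, 57, 58] [array([0.6066, 0.1611]), array([0.6046, 0.1611])]
row310 [331, 340, 334, 333, 328, 334, 330, 324, 325, 327, 335, 330, 337, 329, 331, 329, 330, 325, 326, 331, 321, 321, 326, 323, 328, 328, 326, 324, 322, 326, 325, 329, 329, 332, 331, 321, 219, 162, 180, 318, 331, 336, 332, 339, 336] [0.4371 0.1843 0.0115] [0.4373 0.1261 0.0115]
[ 0.5921 -0.1558  0.0962] [ 0.8095 -0.5872  0.0034 -0.0013] [3.0639 0.1834 8.0641] [-0.0228  0.1721 -0.0152]
```

>>> play_rows(motion=[{"fingers": 1,"translation": [0,0,-3],"roll": 0},{"fingers": 1,"translation": [0,0,-7],"roll": 0},{"fingers": 1,"translation": [0,0,-11],"roll": 0},{"fingers": 1,"translation": [0,0,-15],"roll": 0},{"fingers": 1,"translation": [0,0,-18],"roll": -5},{"fingers": 1,"translation": [0,0,-20.5],"roll": -12},{"fingers": 1,"translation": [0,0,-20.5],"roll": -19},{"fingers": 1,"translation": [0,0,-20.5],"roll": -26},{"fingers": 1,"translation": [0,0,-20.5],"roll": -33},{"fingers": 1,"translation": [0,0,-20.5],"roll": -40},{"fingers": 1,"translation": [0,0,-20.5],"roll": -47},{"fingers": 1,"translation": [0,0,-20.5],"roll": -54},{"fingers": 1,"translation": [0,0,-20.5],"roll": -61},{"fingers": 1,"translation": [0,0,-20.5],"roll": -68},{"fingers": 1,"translation": [0,0,-20.5],"roll": -75},{"fingers": 1,"translation": [0,0,-20.5],"roll": -82},{"fingers": 1,"translation": [0,0,-20.5],"roll": -89},{"fingers": 1,"translation": [0,0,-20.5],"roll": -96},{"fingers": 1,"translation": [0,0,-20.5],"roll": -100},{"fingers": 1,"translation": [0,0,-20.5],"roll": -100}])

```text
clock: 10.53
eef_pos: [0.5893, -0.1551, 0.2977]
tool_rot: [0.97, 0.243, -0.0, -0.0]
ft_force: [-0.4, -0.1, -3.2]
grip_width: 0.0263
```

>>> play_rows(motion=[{"fingers": 1,"translation": [0,0,0],"roll": -7},{"fingers": 1,"translation": [0,0,0],"roll": -14},{"fingers": 1,"translation": [0,0,0],"roll": -21},{"fingers": 1,"translation": [0,0,0],"roll": -28},{"fingers": 1,"translation": [0,0,0],"roll": -35},{"fingers": 1,"translation": [0,0,0],"roll": -42},{"fingers": 1,"translation": [0,0,0],"roll": -49},{"fingers": 1,"translation": [0,0,0],"roll": -55},{"fingers": 1,"translation": [0,0,0],"roll": -60},{"fingers": 1,"translation": [0,0,0],"roll": -60},{"fingers": 1,"translation": [0,0,0],"roll": -60}])

```text
clock: 11.45
eef_pos: [0.5893, -0.1551, 0.298]
tool_rot: [0.72, 0.694, -0.0, -0.0]
ft_force: [0.3, -0.2, -2.7]
grip_width: 0.0265
```

```bash
python3 - <<'E'
from workcell import bot
import numpy as np
o=bot.get_obs();print(o["eef_pos"],o["tool_rot"],o["joint_pos"],o["ft_force"],o["ft_torque"],o["grip_width"])
q=o["tool_rot"];a=2*np.arctan2(q[1],q[0]);print(np.degrees(a))
E
```

```text
[ 0.58931968 -0.1551229   0.29800286] [ 7.20205977e-01  6.93760259e-01 -1.11824809e-04 -2.01115230e-04] [-2.57393829e-01  4.58042941e-01  4.52300720e-01  1.56551398e+00
  1.80589336e-05 -2.19991758e-01] [ 0.30030925 -0.17675739 -2.74590909] [ 0.04484823 -0.00217635  0.00911796] 0.026489917293773573
87.85701897879291
```

>>> play_rows(motion=[{"fingers": 1,"translation": [-0.5,3,0],"roll": 0},{"fingers": 1,"translation": [-1,6,0],"roll": 0},{"fingers": 1,"translation": [-1.5,8,1],"roll": 0},{"fingers": 1,"translation": [-1.5,9.4,3],"roll": 0},{"fingers": 1,"translation": [-1.5,9.4,5.5],"roll": 0},{"fingers": 1,"translation": [-1.5,9.4,8],"roll": 0},{"fingers": 1,"translation": [-1.5,9.4,9.6],"roll": 0},{"fingers": 1,"translation": [-1.5,9.4,9.6],"roll": 0},{"fingers": 1,"translation": [-1.5,9.4,9.6],"roll": 0},{"fingers": 1,"translation": [-1.5,9.4,9.6],"roll": 0}])

```text
clock: 12.28
eef_pos: [0.6835, -0.1735, 0.2039]
tool_rot: [0.719, 0.695, 0.001, 0.001]
ft_force: [0.6, 0.0, -2.8]
grip_width: 0.0265
```

```bash
python3 - <<'E'
from workcell import bot
import cv2,numpy as np
o=bot.get_obs();print(o["eef_pos"],o["tool_rot"],o["ft_force"],o["ft_torque"],o["grip_width"])
c=bot.camera("side");np.savez("side3.npz",**c);c2=bot.camera("top");np.savez("top3.npz",**c2)
s=c["pixels"];t=c2["pixels"]
g=lambda i:np.clip(255*(i/255.)**0.6,0,255).astype(np.uint8)
im=np.hstack([cv2.resize(s[80:260,290:420],(400,554),interpolation=cv2.INTER_CUBIC),cv2.resize(t[130:310,330:460],(400,554),interpolation=cv2.INTER_CUBIC)])
cv2.imwrite("pics/p5.png",g(im)[:,:,::-1])
E
```

```text
[ 0.6834769  -0.17349414  0.20385114] [7.19449596e-01 6.94543798e-01 5.83303335e-04 9.21990464e-04] [ 0.57328608  0.04971512 -2.83090753] [-0.02800135  0.02443472 -0.00949334] 0.026513167041338433
```

View pics/p5.png

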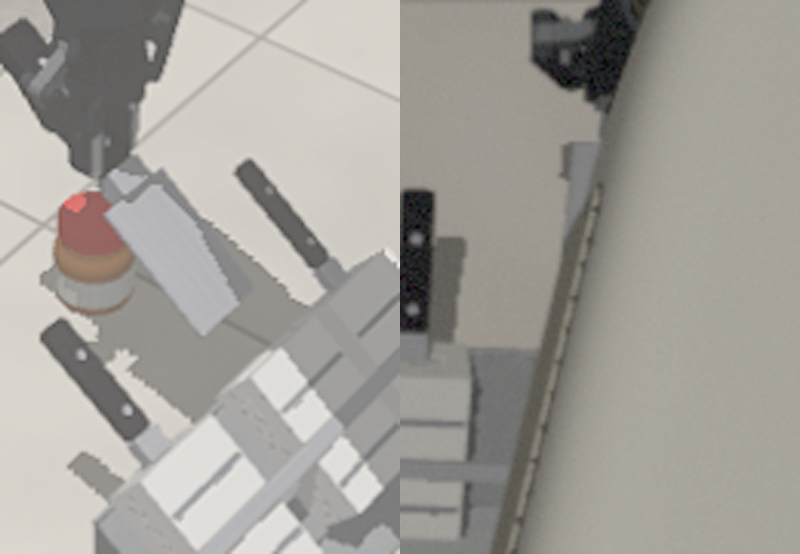

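```bash
python3 - <<'E'
from h import *
from scipy.optimize import least_squares
np.set_printoptions(precision=4,suppress=True)
s=np.load("side3.npz")
px=np.array([[205,335],[243,297],[103,208],[160,170]])/3.077+[290,80]
tcp=np.array([.6835,-.1735,.2039])
def mod(v):
    th,ps=v[3:];d=np.array([np.cos(th)*np.cos(ps),np.cos(th)*np.sin(ps),-np.sin(th)]);y=np.array([-np.sin(ps),np.cos(ps),0])
    return v[:3],d,y
def res(v,w):
    S,d,y=mod(v)
    # image left corners = -y side? choose by sign: world +y is left
    P=[S+d*.0985-y*.0283,S+d*.0985+y*.0283,S-y*.029,S+y*.029]
    r=np.concatenate([(proj(s,p)-q) for p,q in zip(P,px)])/0.7
    g=S-d*.041
    pr=[(v[4]-np.radians(178))/np.radians(1),*((g-tcp+[0,0,.007])/w)]
    return np.r_[r,pr]
for w in(.003,.1):
    f=least_squares(res,[.65,-.17,.17,np.radians(35),np.radians(178)],args=(w,))
    S,d,y=mod(f.x);print("w",w,"S",S,"pitch,yaw",np.degrees(f.x[3:]),"tip",S+d*.1,"cost",f.cost,"\n",f.fun)
    M=np.array([.5475,-.1689,.1]);ps=np.radians(-2);c,sn=np.cos(np.radians(35)),np.sin(np.radians(35))
    ux=np.array([c*np.cos(ps),c*np.sin(ps),sn]);uz=np.array([-sn*np.cos(ps),-sn*np.sin(ps),c]);uy=np.cross(uz,ux)
    e=S+d*.1-M;print("tip in sleeve frame",e@ux,e@uy,e@uz)
# sleeve recheck: slot now, top corner of the empty sleeve in p5: 
E
```

```text
w 0.003 S [ 0.6588 -0.1741  0.1762] pitch,yaw [ 39.8251 178.1883] tip [ 0.582  -0.1717  0.1122] cost 27.604254702047854 
 [-3.6518  1.4504  2.7467 -3.1721  1.0274  3.3921  0.6206 -0.6147  0.1883
  2.2449 -0.5412  1.8626]
tip in sleeve frame 0.035312814944592416 -0.0015943176736354903 -0.009851516293932024
w 0.1 S [ 0.6582 -0.1727  0.1782] pitch,yaw [ 39.6784 178.0646] tip [ 0.5812 -0.1701  0.1144] cost 22.93918763836582 
 [-3.8233  1.2259  2.7041 -3.4035  0.7342  3.022   0.4593 -0.9824  0.0646
  0.0619 -0.003   0.0749]
tip in sleeve frame 0.035890380396064896 -5.8405487721952154e-05 -0.007593164659733248
```

```bash
python3 - <<'E'
import cv2,numpy as np
s=np.load("side3.npz")["pixels"][120:215,315:395].astype(float)
im=np.clip((s-30)*1.6,0,255).astype(np.uint8)
im=cv2.resize(im,None,fx=6.2,fy=6.2,interpolation=cv2.INTER_NEAREST)
for k in range(0,80,10): cv2.putText(im,str(315+k),(int(k*6.2),10),0,.35,(255,0,0),1)
for k in range(0,95,10): cv2.putText(im,str(120+k),(0,int(k*6.2)+4),0,.35,(255,0,0),1)
cv2.imwrite("pics/p6.png",im[:,:,::-1]);print(im.shape)
E
```

```text
(589, 496, 3)
```

View pics/p6.png

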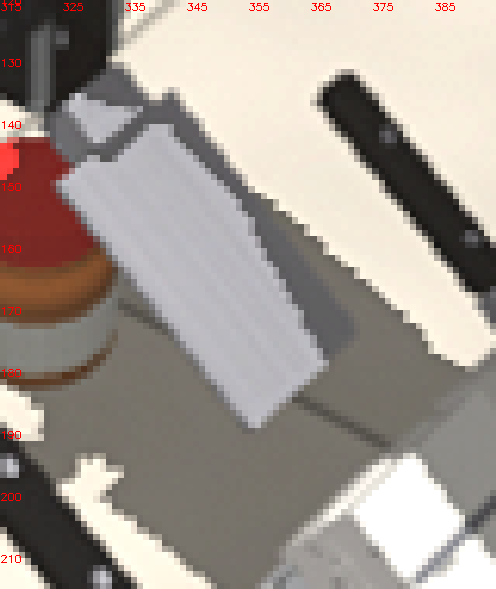

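```bash
cat > fit.py <<'E'
from h import *
from scipy.optimize import least_squares
np.set_printoptions(precision=4,suppress=True)
M=np.array([.5475,-.1689,.1]);ps=np.radians(-2);c,sn=np.cos(np.radians(35)),np.sin(np.radians(35))
ux=np.array([c*np.cos(ps),c*np.sin(ps),sn]);uz=np.array([-sn*np.cos(ps),-sn*np.sin(ps),c]);uy=np.cross(uz,ux)
def mod(v):
    th,ps=v[3:];d=np.array([np.cos(th)*np.cos(ps),np.cos(th)*np.sin(ps),-np.sin(th)]);y=np.array([-np.sin(ps),np.cos(ps),0]);return v[:3],d,y
def fit(s,px,tcp):
    def res(v,w):
        S,d,y=mod(v);n=np.cross(d,y)*.0015;n=n*np.sign(n[2])
        P=[S+d*.0985-y*.0283+n,S+d*.0985+y*.0283+n,S-y*.029+n,S+y*.029+n]
        r=np.concatenate([(proj(s,p)-q) for p,q in zip(P,px)])/0.7
        g=S-d*.041
        return np.r_[r,(v[4]-np.radians(178))/np.radians(1),(g-tcp+[0,0,.007])/w]
    for w in(.003,.1):
        f=least_squares(res,[*(tcp+[-.03,0,-.03]),np.radians(35),np.radians(178)],args=(w,))
        S,d,y=mod(f.x);e=S+d*.1-M
        print("w",w,"S",S,"pitch,yaw",np.degrees(f.x[3:]),"cost",f.cost,"\n",f.fun,"\ntip in sleeve frame",e@ux,e@uy,e@uz)
E
python3 - <<'E'
from fit import *
s=np.load("side3.npz")
fit(s,np.array([[355.8,188.5],[372.3,172.4],[324.4,149.5],[343.2,135]]),np.array([.6835,-.1735,.2039]))
E
```

```text
w 0.003 S [ 0.6584 -0.1738  0.1769] pitch,yaw [ 36.9272 178.3169] cost 6.26037508961338 
 [ 0.2377  0.5786  0.6892  1.1965  0.3647  0.1781 -0.4796 -0.8198  0.3169
  2.5404 -0.4317  1.5542] 
tip in sleeve frame 0.035079571921614934 -0.0015024921380969096 -0.0039930616428901135
w 0.1 S [ 0.6666 -0.1852  0.1641] pitch,yaw [ 36.0636 177.9214] cost 0.7270788427469084 
 [-0.0951 -0.4272  0.2404  0.6581  0.4403  0.1584 -0.5932 -0.3799 -0.0786
  0.1618 -0.1289 -0.0864] 
tip in sleeve frame 0.03473611644365302 -0.012008270575709015 -0.01790336139016967
```

```bash
python3 - <<'E'
from h import *
a=C("side")["pixels"];b=np.load("side3.npz")["pixels"]
ga=cv2.Laplacian(cv2.cvtColor(a,cv2.COLOR_RGB2GRAY).astype(np.float32),cv2.CV_32F,ksize=3)
gb=cv2.Laplacian(cv2.cvtColor(b,cv2.COLOR_RGB2GRAY).astype(np.float32),cv2.CV_32F,ksize=3)
for n,(x0,y0,x1,y1) in{"low end":(395,205,430,250),"gap L":(368,205,400,240),"left slv":(335,215,400,290),"base":(390,215,455,300)}.items():
    r=cv2.matchTemplate(gb[y0-12:y1+12,x0-12:x1+12],ga[y0:y1,x0:x1],cv2.TM_CCOEFF_NORMED);_,v,_,l=cv2.minMaxLoc(r);print(n,np.array(l)-12,round(v,2))
s=C("side");print(proj(s,np.array([.5475,-.169,.1]))-proj(s,np.array([.5475,-.159,.1])))
E
```

```text
low end [0 0] 0.63
gap L [0 0] 0.77
left slv [0 0] 0.96
base [0 0] 0.58
[ 2.80815584 -2.90794732]
```

The fit with the true corners gives a pitch of about 36.5° and yaw aligned. The tip is about 35 mm out, 1.5 mm off sideways and 4 mm low, and the sleeve hasn't moved. I correct that and feed the tip into the mouth.

>>> play_rows(motion=[{"fingers": 1,"translation": [0.1,-0.6,-0.1],"roll": 0},{"fingers": 1,"translation": [0.15,-1.2,0.35],"roll": 0},{"fingers": 1,"translation": [0.15,-1.8,0.77],"roll": 0},{"fingers": 1,"translation": [0.15,-2.3,1.12],"roll": 0},{"fingers": 1,"translation": [0.15,-2.44,1.22],"roll": 0},{"fingers": 1,"translation": [0.15,-2.44,1.22],"roll": 0},{"fingers": 1,"translation": [0.15,-2.69,1.39],"roll": 0},{"fingers": 1,"translation": [0.15,-2.94,1.57],"roll": 0},{"fingers": 1,"translation": [0.15,-3.18,1.74],"roll": 0},{"fingers": 1,"translation": [0.15,-3.43,1.91],"roll": 0},{"fingers": 1,"translation": [0.15,-3.68,2.08],"roll": 0},{"fingers": 1,"translation": [0.15,-3.92,2.25],"roll": 0},{"fingers": 1,"translation": [0.15,-3.92,2.25],"roll": 0}])

```text
clock: 13.47
eef_pos: [0.6429, -0.1704, 0.1792]
tool_rot: [0.719, 0.695, -0.0, -0.001]
ft_force: [-0.7, -0.2, -3.1]
grip_width: 0.0266
```

```bash
python3 - <<'E'
from workcell import bot
import cv2,numpy as np
o=bot.get_obs();print(o["eef_pos"],o["tool_rot"],o["ft_force"],o["ft_torque"],o["grip_width"])
c=bot.camera("side");np.savez("side4.npz",**c)
s=c["pixels"][130:220,325:415].astype(float)
im=np.clip((s-15)*1.8,0,255).astype(np.uint8)
im=cv2.resize(im,None,fx=6.2,fy=6.2,interpolation=cv2.INTER_NEAREST)
cv2.imwrite("pics/p7.png",im[:,:,::-1])
E
```

```text
[ 0.64294925 -0.17041445  0.17924899] [ 7.19083260e-01  6.94923610e-01 -3.57890515e-04 -5.60145816e-04] [-0.74874798 -0.22785817 -3.07516932] [-0.03680645  0.03116057 -0.021007  ] 0.026628057810782646
```

>>> play_rows(motion=[{"fingers": 1,"translation": [0,-0.25,0.17],"roll": 0},{"fingers": 1,"translation": [0,-0.49,0.34],"roll": 0},{"fingers": 1,"translation": [0,-0.74,0.52],"roll": 0},{"fingers": 1,"translation": [0,-0.98,0.69],"roll": 0},{"fingers": 1,"translation": [0,-1.23,0.86],"roll": 0},{"fingers": 1,"translation": [0,-1.23,0.86],"roll": 0}])

```text
clock: 14.02
eef_pos: [0.6307, -0.17, 0.1707]
tool_rot: [0.719, 0.695, -0.0, -0.0]
ft_force: [-0.2, -0.4, -3.2]
grip_width: 0.0268
```

```bash
python3 - <<'E'
from workcell import bot
import cv2,numpy as np
o=bot.get_obs();print(o["eef_pos"],o["tool_rot"],o["ft_force"],o["ft_torque"],o["grip_width"])
c=bot.camera("side");np.savez("side5.npz",**c)
s=c["pixels"][130:220,325:415].astype(float)
im=np.clip((s-15)*1.8,0,255).astype(np.uint8)
im=cv2.resize(im,None,fx=6.2,fy=6.2,interpolation=cv2.INTER_NEAREST)
cv2.imwrite("pics/p8.png",im[:,:,::-1])
E
```

```text
[ 0.63066588 -0.1700234   0.17070893] [ 7.19090255e-01  6.94916468e-01 -2.90426569e-04 -4.73488156e-04] [-0.21378681 -0.38186199 -3.22400584] [ 0.01361192 -0.05867779  0.04251297] 0.026777931701731452
```

View pics/p8.png

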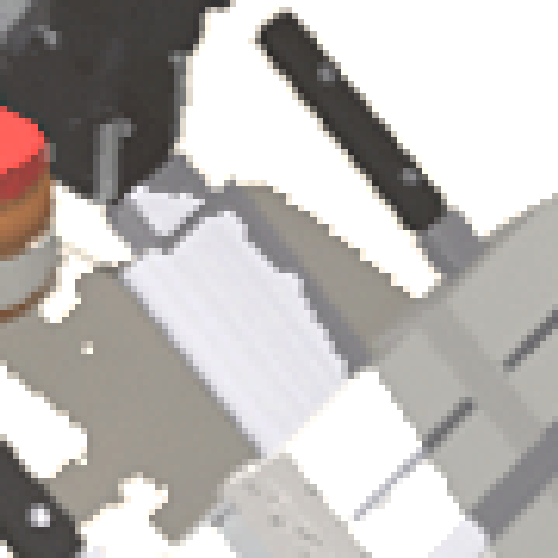

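>>> play_rows(motion=[{"fingers": 1,"translation": [0,-0.33,0.23],"roll": 0},{"fingers": 1,"translation": [0,-0.66,0.46],"roll": 0},{"fingers": 1,"translation": [0,-0.98,0.69],"roll": 0},{"fingers": 1,"translation": [0,-1.31,0.92],"roll": 0},{"fingers": 1,"translation": [0,-1.64,1.15],"roll": 0},{"fingers": 1,"translation": [0,-1.64,1.15],"roll": 0}])

```text
clock: 14.57
eef_pos: [0.6145, -0.1695, 0.1594]
tool_rot: [0.719, 0.695, -0.0, -0.0]
ft_force: [3.5, -0.8, -2.5]
grip_width: 0.0263
```

```bash
python3 - <<'E'
from workcell import bot
from fit import *
o=bot.get_obs();print(o["eef_pos"],o["tool_rot"],o["ft_force"],o["ft_torque"],o["grip_width"])
s=C("side")
print("slot L/R, top edge L/R px in p8 scale",[(proj(s,M+uy*y+uz*z)-[325,130])*6.2 for y,z in((.03,0),(-.03,0),(.035,.022),(-.035,.022))])
E
```

```text
[ 0.6145 -0.1695  0.1594] [ 0.7191  0.695  -0.0001 -0.    ] [ 3.4808 -0.8424 -2.494 ] [-0.0932 -0.968   0.027 ] 0.02632671692566657
slot L/R, top edge L/R px in p8 scale [array([261.5013, 457.3196]), array([370.8332, 352.5712]), array([287.8425, 446.2692]), array([416.2365, 322.8083])]
```

>>> play_rows(motion=[{"fingers": 1,"translation": [0,-0.33,0.23],"roll": 0},{"fingers": 1,"translation": [0,-0.66,0.46],"roll": 0},{"fingers": 1,"translation": [0,-0.98,0.69],"roll": 0},{"fingers": 1,"translation": [0,-1.31,0.92],"roll": 0},{"fingers": 1,"translation": [0,-1.64,1.15],"roll": 0},{"fingers": 1,"translation": [0,-1.97,1.38],"roll": 0},{"fingers": 1,"translation": [0,-1.97,1.38],"roll": 0}])

```text
clock: 15.15
eef_pos: [0.5941, -0.1687, 0.145]
tool_rot: [0.719, 0.695, -0.001, -0.001]
ft_force: [2.9, 0.3, -5.2]
grip_width: 0.0268
```

>>> play_rows(motion=[{"fingers": 1,"translation": [0,-0.25,0.25],"roll": 0},{"fingers": 1,"translation": [0,-0.47,0.44],"roll": 0},{"fingers": 1,"translation": [0,-0.69,0.64],"roll": 0},{"fingers": 1,"translation": [0,-0.9,0.83],"roll": 0},{"fingers": 1,"translation": [0,-1.11,1.02],"roll": 0},{"fingers": 1,"translation": [0,-1.11,1.02],"roll": 0},{"fingers": 1,"translation": [0,-1.11,1.02],"roll": 0}])

```text
clock: 15.73
eef_pos: [0.5835, -0.1685, 0.1355]
tool_rot: [0.719, 0.695, -0.001, -0.0]
ft_force: [2.9, -0.4, -0.5]
grip_width: 0.0267
```

```bash
python3 - <<'E'
from workcell import bot
import cv2,numpy as np
o=bot.get_obs();print(o["eef_pos"],o["tool_rot"],o["ft_force"],o["ft_torque"],o["grip_width"])
E
```

```text
[ 0.5835278  -0.16850003  0.13552016] [ 7.19069808e-01  6.94937506e-01 -5.14231030e-04 -4.57073893e-04] [ 2.92200503 -0.41108659 -0.52385304] [ 0.00725332 -0.39252263  0.09153131] 0.02665622531619471
```

>>> play_rows(motion=[{"fingers": 1,"translation": [0,-0.23,0.19],"roll": 0},{"fingers": 1,"translation": [0,-0.46,0.38],"roll": 0},{"fingers": 1,"translation": [0,-0.69,0.58],"roll": 0},{"fingers": 1,"translation": [0,-0.92,0.77],"roll": 0},{"fingers": 1,"translation": [0,-0.92,0.77],"roll": 0},{"fingers": 1,"translation": [0,-0.92,0.77],"roll": 0}])

```text
clock: 16.23
eef_pos: [0.5742, -0.1682, 0.1277]
tool_rot: [0.719, 0.695, -0.001, -0.001]
ft_force: [2.8, -0.8, 2.2]
grip_width: 0.0264
```

>>> play_rows(motion=[{"fingers": 1,"translation": [0,-0.12,0.09],"roll": 0},{"fingers": 1,"translation": [0,-0.25,0.17],"roll": 0},{"fingers": 1,"translation": [0,-0.25,0.17],"roll": 0},{"fingers": 1,"translation": [0,-0.25,0.17],"roll": 0}])

```text
clock: 16.57
eef_pos: [0.5726, -0.1681, 0.1264]
tool_rot: [0.719, 0.695, 0.0, 0.0]
ft_force: [3.3, -0.7, 3.2]
grip_width: 0.0266
```

```bash
python3 - <<'E'
from workcell import bot
o=bot.get_obs();print(o["eef_pos"],o["ft_force"],o["ft_torque"],o["grip_width"])
E
```

```text
[ 0.57258632 -0.16809033  0.12643658] [ 3.30042302 -0.66941305  3.2412557 ] [-0.00742493 -0.1716063   0.09844356] 0.026614040651688802
```

>>> play_rows(motion=[{"fingers": 1,"translation": [0,-0.16,0.11],"roll": 0},{"fingers": 1,"translation": [0,-0.33,0.23],"roll": 0},{"fingers": 1,"translation": [0,-0.49,0.34],"roll": 0},{"fingers": 1,"translation": [0,-0.49,0.34],"roll": 0},{"fingers": 1,"translation": [0,-0.49,0.34],"roll": 0}])

```text
clock: 16.98
eef_pos: [0.5717, -0.1681, 0.1256]
tool_rot: [0.719, 0.695, 0.003, 0.004]
ft_force: [9.5, 0.7, 8.4]
grip_width: 0.0263
```

```bash
python3 - <<'E'
from workcell import bot
o=bot.get_obs();print(o["eef_pos"],o["ft_force"],o["ft_torque"],o["grip_width"])
E
```

```text
[ 0.5716823  -0.16811668  0.12562313] [9.53025609 0.73448354 8.40276357] [ 0.27592775 -1.25820918 -0.04232366] 0.026317821448512323
```

>>> play_rows(motion=[{"fingers": 1,"translation": [0,-0.16,0.11],"roll": 0},{"fingers": 1,"translation": [0,-0.25,0.17],"roll": 0},{"fingers": 1,"translation": [0,-0.25,0.17],"roll": 0},{"fingers": 1,"translation": [0,-0.25,0.17],"roll": 0}])

```text
clock: 17.32
eef_pos: [0.5716, -0.1681, 0.1256]
tool_rot: [0.719, 0.695, 0.005, 0.006]
ft_force: [13.9, 1.5, 13.2]
grip_width: 0.0267
```

```bash
python3 - <<'E'
from workcell import bot
import cv2,numpy as np
o=bot.get_obs();print(o["eef_pos"],o["ft_force"],o["ft_torque"],o["grip_width"])
c=bot.camera("side");np.savez("side6.npz",**c)
s=c["pixels"][130:220,325:415].astype(float)
im=np.clip((s-15)*1.8,0,255).astype(np.uint8)
im=cv2.resize(im,None,fx=6.2,fy=6.2,interpolation=cv2.INTER_NEAREST)
cv2.imwrite("pics/p9.png",im[:,:,::-1])
E
```

```text
[ 0.57159593 -0.16810381  0.12557969] [13.93591901  1.48871069 13.2267213 ] [ 0.41574587 -1.85696131 -0.02501639] 0.026729398480055257
```

View pics/p9.png

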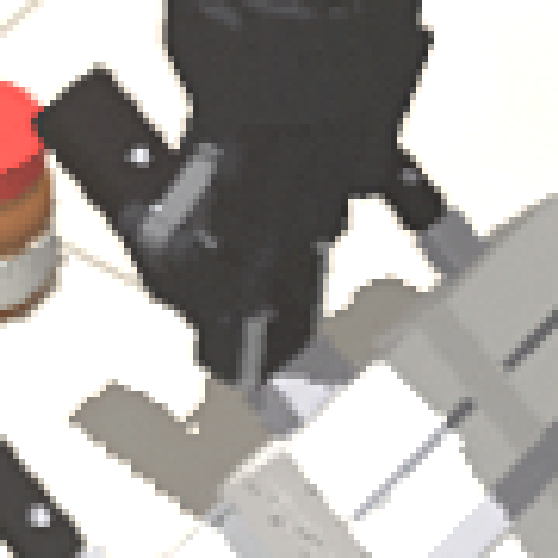

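The scraper hits a hard stop: 21 N along the slot with no motion. The blade is hidden and the shoulder is at the sleeve. I ease off the push, open partly and lift straight up.

>>> play_rows(motion=[{"fingers": 1,"translation": [0,0.2,-0.14],"roll": 0},{"fingers": 1,"translation": [0,0.37,-0.26],"roll": 0},{"fingers": 1,"translation": [0,0.37,-0.26],"roll": 0},{"fingers": -0.3,"translation": [0,0.37,-0.26],"roll": 0},{"fingers": -0.3,"translation": [0,0.37,-0.26],"roll": 0},{"fingers": -0.3,"translation": [0,0.37,-0.26],"roll": 0},{"fingers": -0.3,"translation": [0,0.37,-0.26],"roll": 0},{"fingers": -0.3,"translation": [0,0.37,-0.26],"roll": 0},{"fingers": -0.3,"translation": [0,0.37,-0.26],"roll": 0}])

```text
clock: 18.12
eef_pos: [0.5682, -0.1679, 0.1232]
tool_rot: [0.719, 0.695, -0.0, -0.001]
ft_force: [0.7, 0.2, 0.0]
grip_width: 0.0556
```

>>> play_rows(motion=[{"fingers": -0.3,"translation": [0,0,-1],"roll": 0},{"fingers": -0.3,"translation": [0,0,-3],"roll": 0},{"fingers": -0.3,"translation": [0,0,-6],"roll": 0},{"fingers": -0.3,"translation": [0,0,-9],"roll": 0},{"fingers": -0.3,"translation": [0,0,-13],"roll": 0},{"fingers": -0.3,"translation": [0,0,-17],"roll": 0},{"fingers": -0.3,"translation": [20,-8,-17],"roll": 0},{"fingers": -0.3,"translation": [20,-8,-17],"roll": 0},{"fingers": -0.3,"translation": [20,-8,-17],"roll": 0},{"fingers": -0.3,"translation": [20,-8,-17],"roll": 0},{"fingers": -0.3,"translation": [20,-8,-17],"roll": 0},{"fingers": -0.3,"translation": [20,-8,-17],"roll": 0},{"fingers": -0.3,"translation": [20,-8,-17],"roll": 0},{"fingers": -0.3,"translation": [20,-8,-17],"roll": 0}])

```text
clock: 19.28
eef_pos: [0.4959, 0.0348, 0.2946]
tool_rot: [0.719, 0.695, 0.0, 0.001]
ft_force: [0.6, 0.1, 0.6]
grip_width: 0.055
```

```bash
python3 - <<'E'
from workcell import bot
import cv2,numpy as np
from fit import *
o=bot.get_obs();print(o["eef_pos"],o["ft_force"],o["grip_width"])
c=bot.camera("top");np.savez("top7.npz",**c);d=bot.camera("side")
f=lambda p:np.clip((p.astype(float)-15)*1.6,0,255).astype(np.uint8)
im=np.hstack([cv2.resize(f(c["pixels"][175:265,345:435]),(400,400)),cv2.resize(f(d["pixels"][100:220,290:410]),(400,400))])
cv2.imwrite("pics/p10.png",im[:,:,::-1])
print("home: shoulder, rear px in crop",[(proj(c,M+ux*l+uz*.01)-[345,175])*400/90 for l in(0,.13)],[(proj(d,M+ux*l+uz*.01)-[290,100])*400/120 for l in(0,.13)])
E
```

```text
[0.4959 0.0348 0.2946] [0.629  0.1488 0.5984] 0.054997074594604296
home: shoulder, rear px in crop [array([217.5661, 339.5884]), array([252.979,  37.509])] [array([295.8163, 312.3139]), array([157.6426, 141.4316])]
```

No views are left, so I check numerically: compare the handle's outline with the home model, and the spatulas, dish and jar with their starting positions.

```bash
python3 - <<'E'
from workcell import bot
from fit import *
c=dict(np.load("top7.npz"));d=bot.camera("side");d0=C("side");t0=C("top")
for n,cam,win in(("top",c,(370,170,430,260)),("side",d,(320,120,385,200))):
    x0,y0,x1,y1=win;p=cam["pixels"].astype(int).sum(2)[y0:y1,x0:x1]
    k,l,st,ce=cv2.connectedComponentsWithStats((p<130).astype(np.uint8));i=1+st[1:,4].argmax()
    r=cv2.minAreaRect((np.argwhere(l==i)[:,::-1]+[x0,y0]).astype(np.float32));print(n,st[i],"corners",cv2.boxPoints(r).round(1).tolist())
    for off in(0,.005,.01):
        P=[M+ux*l+uy*y+uz*z+ux*off for l in(.022,.13) for y in(-.014,.014) for z in(-.01,.01)]
        q=cv2.minAreaRect(np.array([proj(cam,X) for X in P],np.float32));print("  model off",off,"ctr",np.round(q[0],1),cv2.boxPoints(q).round(1).tolist())
    print("  meas ctr",np.round(r[0],1))
def mv(a,b,w):
    x0,y0,x1,y1=w;g=[cv2.cvtColor(i,cv2.COLOR_RGB2GRAY) for i in(a,b)]
    r=cv2.matchTemplate(g[1][y0-10:y1+10,x0-10:x1+10],g[0][y0:y1,x0:x1],cv2.TM_CCOEFF_NORMED);_,v,_,l=cv2.minMaxLoc(r);return np.array(l)-10,round(v,2)
print("side dish",mv(d0["pixels"],d["pixels"],(140,265,210,330)),"jar",mv(d0["pixels"],d["pixels"],(300,138,340,185)),"spL",mv(d0["pixels"],d["pixels"],(300,180,345,232)),"spR",mv(d0["pixels"],d["pixels"],(362,128,402,175)))
print("top jar",mv(t0["pixels"],c["pixels"],(398,137,438,180)),"spR",mv(t0["pixels"],c["pixels"],(435,192,457,250)))
E
```

```text
top [ 18  10  22  61 978] corners [[387.1000061035156, 239.8000030517578], [393.5, 178.60000610351562], [410.0, 180.3000030517578], [403.6000061035156, 241.5]]
  model off 0 ctr [398.1 209.9] [[385.6000061035156, 240.10000610351562], [392.20001220703125, 177.8000030517578], [410.70001220703125, 179.6999969482422], [404.0, 242.10000610351562]]
  model off 0.005 ctr [398.4 207.3] [[385.79998779296875, 237.60000610351562], [392.5, 175.0], [411.0, 177.0], [404.29998779296875, 239.60000610351562]]
  model off 0.01 ctr [398.7 204.6] [[386.1000061035156, 235.10000610351562], [392.79998779296875, 172.1999969482422], [411.29998779296875, 174.1999969482422], [404.70001220703125, 237.0]]
  meas ctr [398.5 210.1]
side [26 55  1  6  6] corners [[346.0, 180.0], [346.0, 180.0], [346.0, 175.0], [346.0, 175.0]]
  model off 0 ctr [352.3 165.7] [[328.1000061035156, 149.8000030517578], [341.70001220703125, 138.6999969482422], [376.6000061035156, 181.6999969482422], [363.0, 192.6999969482422]]
  model off 0.005 ctr [350.8 163.8] [[326.5, 147.8000030517578], [340.1000061035156, 136.8000030517578], [375.0, 179.6999969482422], [361.3999938964844, 190.8000030517578]]
  model off 0.01 ctr [349.2 161.8] [[324.8999938964844, 145.89999389648438], [338.5, 134.8000030517578], [373.3999938964844, 177.8000030517578], [359.79998779296875, 188.8000030517578]]
  meas ctr [346.  177.5]
side dish (array([0, 0]), 1.0) jar (array([  2, -10]), 0.4) spL (array([0, 0]), 0.62) spR (array([0, 0]), 0.59)
top jar (array([0, 0]), 0.99) spR (array([0, 0]), 1.0)
```

```bash
python3 -c "
from workcell import bot
print(bot.job_done())"
```

```text
the job is handed in; nothing more can be done
None
```

I put the scraper into the empty sleeve, let go of it and handed the job in at about 19.4 s on the robot's clock. No verdict was reported.

- **Method:** The tool can only point down, so I gripped the handle and pressed its rear end on the top edge of the empty sleeve. That turned the scraper in the jaws to about 36°. I then turned it round and slid it in along the slope, with about 4 N of push past the spring, until it stopped. It did not move further under about 21 N along the slot.
- **Seating check:** After release, the handle's outline in the top picture matched the fully home model to about 1 pixel (roughly 1–2 mm).
- **Neighbours:** The top camera showed no shift of the jar or the right spatula, and the side camera none of the dish. Both spatulas also showed no shift in the side view, but the match there was weak (about 0.6), and that was the only check on the left spatula.
- **Gripper:** It ended well clear, with about zero force.
- **Checks that failed:** My last side-view check of the handle found no usable outline. The jar match in that view was also too poor to use (0.4), and I did not pin down the cause of either. I had used all 12 picture views, so the final state was checked only by image code.
- **A measurement that disagreed:** The blade tip measured about 8 mm closer to the grip than I expected. I corrected for that before inserting.

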